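# Close up the bench parts chest and bolt its lid

## Task

Close up the small grey and blue parts chest with your fingertips: first push its open drawer fully home, then swing the raised lid down until it is fully shut, and last push the brass knob of the slide bolt on the lid all the way towards the steel keeper on the chest's side. Only push: do not slam or force anything, do not pull the drawer or the lid further open, leave the things in the drawer and tray inside the chest unlifted, and leave the other tools on the bench where they are.

Things in the scene. Friction and masses are not known exactly. Their poses are not given: they have to be found in the camera images.
- parts_chest: Grey steel bench chest, fixed, 180 (x) by 220 (y) by 88 mm high: drawer below, open tray above. Origin: centre of its underside. Its own -x axis points out of the drawer front, roughly to world +y (read the yaw). On its +y side stands the steel keeper, an upright eye 34 mm wide, 60 mm in front of the chest's centre, 116 mm out, top 122 mm above the bench; the bolt's rod enters it.
- chest_drawer (a joint): Slide of the blue-fronted drawer, m: 0 fully home, positive open (along the chest's -x); stops at 0.10. About 1.5 N friction; it stays where it is left. All the stops have soft rubber buffers.
- drawer_pull (a point): Middle of the front face of the steel drawer pull, a solid bar 70 mm wide (along the chest's y), 20 mm high, standing 16 mm proud of the drawer front; this point is 38 mm above the bench and is a good place to push. The drawer front is 205 mm wide, from 9 to 55 mm above the bench.
- chest_lid (a joint): Hinge of the blue lid, rad: 0 shut (level), positive raised; stops at 1.5. A stiff hinge: the lid stays at whatever angle it is left, and takes about 1 to 2 N at its front edge to swing down.
- lid_hinge (a point): Middle of the lid's hinge line, along the chest's y at the chest's back, at the level of the lid's underside (89 mm above the bench). The lid is a plate 184 mm from hinge to front edge, 220 mm wide, 10 mm thick; its outer face, which is on top when shut, faces away from the drawer side when raised.
- lid_edge (a point): Middle of the lid's free front edge, on its outer face, 184 mm from the hinge line.
- chest_bolt (a joint): Slide of the bolt on the lid's outer face, m: 0 drawn back, 0.030 shot fully home into the keeper (along the chest's +y). About 1.5 N friction; it stays where it is left.
- bolt_knob (a point): Centre of the top of the bolt's upright brass knob, 28 mm off the lid's outer face; stem 14 mm, head 18 mm in diameter. It lies 150 mm from the hinge line and, drawn back, 30 mm from the chest's middle line towards the keeper. One pushes from the side away from the keeper, where the lid is clear; on the keeper side are the rod and two guides 15 mm high.
- hex_bolt: Large steel hex bolt, 80 mm long, lying in the drawer. Origin at its underside.
- chisel: Cold chisel, 140 mm long, lying in the tray. Origin at its underside.
- offcut: Wooden offcut 45 x 80 x 38 mm, bystander left of the chest. Origin at its underside.
- tape_measure: Yellow pocket tape 40 x 87 x 68 mm, bystander left of the chest. Origin at its underside.
- torch: Black torch 152 mm long, 47 mm thick, bystander right of the chest. Origin at its underside.
- masking_tape: Roll of masking tape lying flat, 70 mm in diameter, 25 mm high, bystander right of the chest. Origin at its underside.

How it is judged:
By the outcome, as a careful person would: the job done as asked, in the order asked, and still so for the second after the job is handed in, with the robot touching nothing.
It also fails if it takes over 61 s, if anything falls off the work surface, if the arm or the gripper's body presses on something with over 40 N, if the wrist force passes 120 N, or if a joint passes its speed limit or range.

## Robot

A 7-joint arm with a two-finger parallel gripper is mounted at the origin on a cart in front of the work surface, level with it; the furniture and walls round the work are solid. World frame = base frame: x ahead of the robot, y to its left, z up, the work surface at z = 0. Lengths are in m, angles in rad, forces in N, time in s.
With the tool pointing down it reaches from about 0.35 to 0.9 m from the base axis. Payload 8.1 kg.
Tool frame: the origin (TCP) lies between the finger pads; the fingertips stand 11 mm ahead of it and the grasp point (between the pads) lies 8 mm behind it; z points along the fingers, y is the line along which they close (so a half turn about z gives the same grasp; the last joint's range is limited). The gripper opens to 92 mm and grips with 3 to 60 N. Pads are 19 mm wide; open, the fingers measure 130 mm over their backs; the gripper's body (75 mm by 190 mm) begins 47 mm behind the grasp point.
Start: joints at [1.199, 0.434, 0.025, 1.573, -0.012, 1.134, -0.075], TCP at [0.166, -0.603, 0.205] pointing down, gripper open.
Joint ranges: [-2.62, 2.62], [-0.44, 2.09], [-1.27, 1.32], [0.08, 2.57], [-1.32, 4.46], [0.12, 2], [-2.74, 2.74]. Speed limits (rad/s): [2.22, 2.22, 3.01, 3.01, 3.14, 3.14, 3.14].

## Interface

Orientations are given as a rotation vector (axis times angle).
In Python, from cell import observe, get_image, camera_params, sign_off gives the robot as it stands.
- The arm moves only by the shell command python3 -m pendant 'ROWS' [FORCE]. ROWS is JSON, one flat list of numbers, 7 for each row, row after row: the shift along the tool's x, y, z in m, then the turn, a rotation vector about the tool's x, y, z in rad, then the finger opening in m, from 0 to 0.0918. In form: [dx, dy, dz, rx, ry, rz, jaw, dx, dy, dz, rx, ry, rz, jaw, ...]. A call has 1 to 10 rows; each row shifts and turns the commanded pose from where the row before left it, along the tool's axes as they then stand; what a row does not reach is not made up. A row lasts 1/8 s, in which the tool goes at most 62.5 mm and 10.7 degrees, less where a joint would pass 70% of its speed; a pose out of reach is approached as far as the arm can. A call is refused whole if a number of a shift passes 0.0625 or a number of a turn 0.188, either way. A call with a gripper value outside its range is refused whole. The fingers move at their own pace and stop on an object; FORCE is the grip in N (left out, the last holds). Time passes only in rows, so rows that do not move let the fingers close. It gives the time, the measured TCP pose, the force, the opening and the grip force at its end, in the units of the state.
- observe(): the state, without advancing time (a new reading comes with each control period).
- get_image(name): name is "scene" or "top"; returns the picture (400x640x3 uint8, red, green, blue); there is no depth.
- camera_params(name): a dict with "intrinsics" (3x3 intrinsics, pixels), "dist" ([k1, k2, p1, p2, k3] as OpenCV has them; the pictures are not rectified), "eye" and "rotation" of the camera in the world. Camera axes: x right, y down, z forward; pixel columns grow to the right and rows downward; lengths in m; the calibration is good to about 2 mm. A picture is of the moment at which its call begins. camera_params takes no time and is no camera call.
- sign_off(): hands the job in; it is judged then, once.
The state is a dict: "clock": time; "joints": joint angles; "dq": joint speeds; "joint_efforts": joint torques, N m; "position": TCP position; "ee_rot": TCP orientation; "force": force on the tool from outside, world axes, zero at the start; "ft_torque": the same for the moment, N m; "width": opening from 0.0 (shut) to 1.0 (fully open); "gripper_force": force on a finger pad.
Only numpy, scipy, OpenCV 4.12 (cv2) and the standard library are available. Lean on these libraries where they do the work, as an engineer would, in place of code of your own. Each camera call takes 0.05 s, during which the arm holds its last target. There are 200 camera calls.

## Working session

There is one attempt and no reset: what is moved stays moved. The work goes in short steps, Python scripts to look and compute and a shell command to move; the robot and the scene stay as the last step left them, time stands still between calls to the robot, and variables do not carry over. Pictures are saved under pics/ and viewed, at most 10 in all, crops included, and the job is handed in when it is done.

```bash
mkdir -p pics; ls; python3 - <<'E'
from cell import *
import cv2
for n in("scene","top"):
    cv2.imwrite(f"pics/{n}0.png",get_image(n)[:,:,::-1]); print(n,camera_params(n))
print(observe())
E
```

```text
pics
scene {'intrinsics': array([[373.90860137,   0.        , 321.0673649 ],
       [  0.        , 373.90860137, 197.33342482],
       [  0.        ,   0.        ,   1.        ]]), 'dist': array([-0.01815897,  0.        ,  0.        ,  0.        ,  0.        ]), 'eye': array([0.072791  , 0.55620363, 0.77301462]), 'rotation': array([-0.93249261,  2.46055497, -1.09043939])}
top {'intrinsics': array([[488.79185008,   0.        , 317.24598846],
       [  0.        , 488.79185008, 205.31905671],
       [  0.        ,   0.        ,   1.        ]]), 'dist': array([0.02650901, 0.        , 0.        , 0.        , 0.        ]), 'eye': array([0.43594555, 0.00657844, 1.62657107]), 'rotation': array([-2.15971241,  2.19837186, -0.07260871])}
{'clock': 0.1, 'joints': array([ 1.19937852,  0.43516763,  0.02495018,  1.57399644, -0.01158671,
        1.13399932, -0.07511447]), 'dq': array([ 0.0010917 , -0.0012759 , -0.00194139, -0.00260214, -0.0006789 ,
        0.00017624, -0.00164232]), 'joint_efforts': array([ 3.55685013e-03, -6.69127464e+01,  9.88464430e-01, -3.15149403e+01,
       -6.04372378e-02,  3.74256622e-02,  1.54255480e-05]), 'position': array([ 0.165821  , -0.60209697,  0.20461804]), 'ee_rot': array([-3.11189281e+00, -4.20713044e-01,  5.04508626e-04]), 'force': array([ 0.5846288 , -0.89026716, -0.46419666]), 'ft_torque': array([ 0.03760119, -0.00477496,  0.01847097]), 'gripper_force': 0.0, 'width': 0.9994615800081977}
```

View pics/scene0.png

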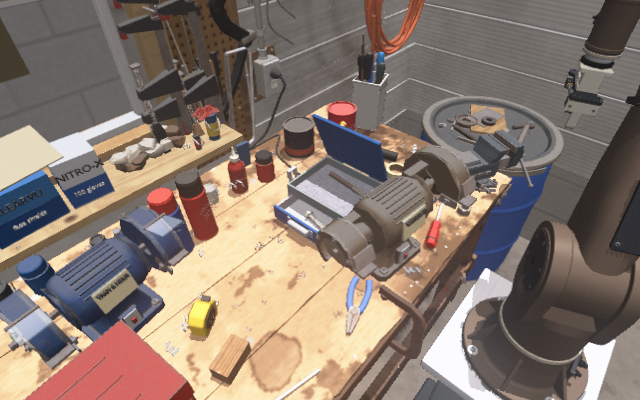

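View pics/top0.png

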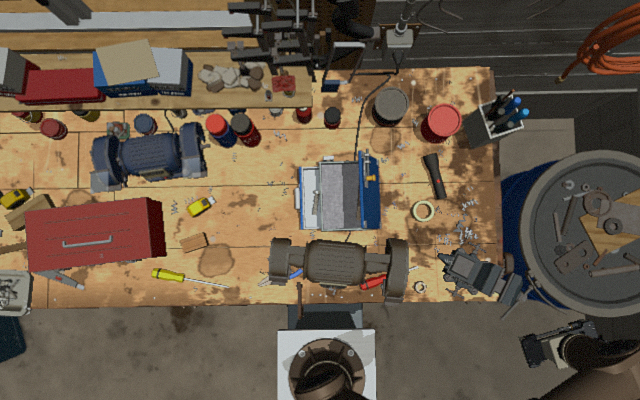

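Scene: chest sits beyond a bench grinder, with the drawer facing left in the top view (about (300,195)). The raised lid is on the right at (370,190). I'll zoom in on both.

```bash
cat > h.py <<'E'
import numpy as np,cv2
from scipy.spatial.transform import Rotation as R
from cell import *
def cam(n):
    p=camera_params(n);return p["intrinsics"],p["dist"],p["eye"],R.from_rotvec(p["rotation"]).as_matrix()
def proj(n,P):
    K,d,e,M=cam(n); P=np.atleast_2d(P).astype(float)
    return cv2.projectPoints(P,cv2.Rodrigues(M.T)[0],-M.T@e,K,d)[0][:,0]
def ray(n,uv):
    K,d,e,M=cam(n); u=cv2.undistortPoints(np.array([[uv]],float),K,d)[0,0]
    r=M@np.array([*u,1]); return e,r/np.linalg.norm(r)
def tri(a,b):
    (e,r),(f,s)=ray("scene",a),ray("top",b)
    t=np.linalg.lstsq(np.c_[r,-s],f-e,rcond=None)[0]; p,q=e+t[0]*r,f+t[1]*s
    return (p+q)/2,np.linalg.norm(p-q)
def atz(n,uv,z):
    e,r=ray(n,uv);return e+r*(z-e[2])/r[2]
def crop(n,box,k,out,pts=None):
    im=get_image(n)[:,:,::-1].copy();x,y,w,h=box
    c=cv2.resize(im[y:y+h,x:x+w],None,fx=k,fy=k,interpolation=cv2.INTER_CUBIC)
    for p in (proj(n,pts) if pts is not None else []):
        cv2.circle(c,tuple(int(v) for v in ((p-[x,y]+.5)*k)),3,(0,255,0),1)
    cv2.imwrite(out,c)
E
python3 - <<'E'
from h import *
crop("scene",(260,90,200,150),4,"pics/s1.png"); crop("top",(250,130,200,150),4,"pics/t1.png")
print(proj("top",[[.45,0,0],[.166,-.603,.2]]))
E
```

```text
[[323.59477145 237.74378489]
 [538.13834961 333.87552566]]
```

View pics/s1.png

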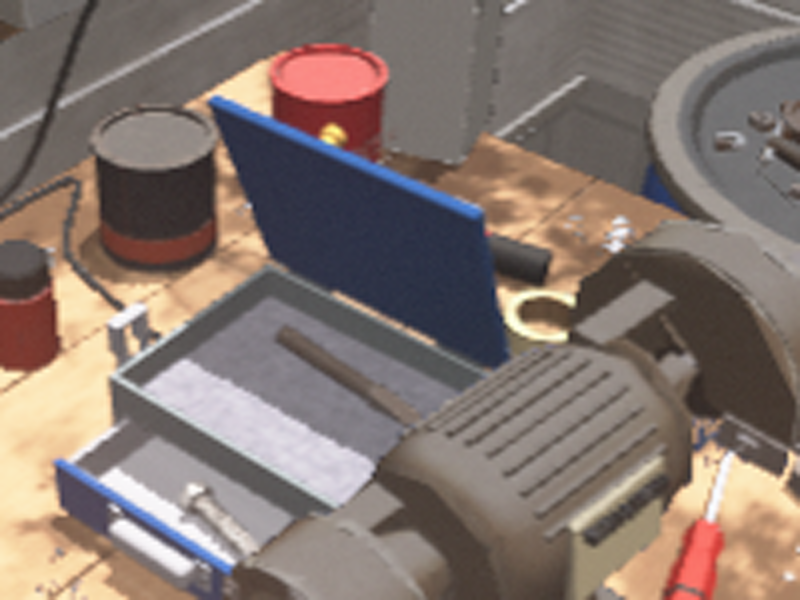

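View pics/t1.png

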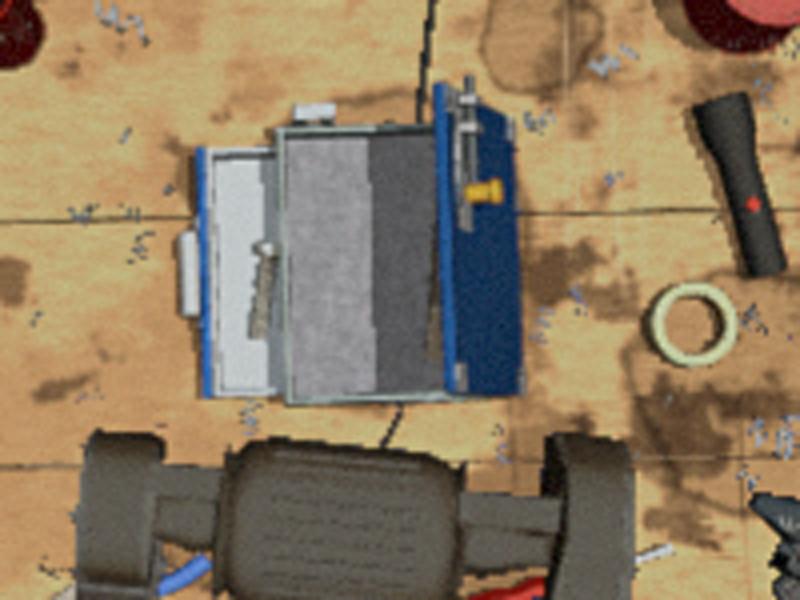

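The crops show these features (crop px): tray front corners in top at (280,130) and (288,402), pull front at (180,233) to (188,316), lid edge at (436,85) to (447,392) and knob at (490,190). In scene, the lid top corners are (212,98) and (482,213), and the knob is (332,132). I'll fit the pose.

```bash
cat > fit.py <<'E'
from h import *
from scipy.optimize import least_squares
def W(q,P): # chest->world
    c,s=np.cos(q[2]),np.sin(q[2]);P=np.asarray(P,float);return np.array([q[0]+c*P[0]-s*P[1],q[1]+s*P[0]+c*P[1],P[2]])
def lid(th,l,y,o): return [.09-l*np.cos(th)+o*np.sin(th),y,.089+l*np.sin(th)+o*np.cos(th)]
def model(q):
    d,th=q[3],q[4]
    return [("top",[-.09,.11,.088],(280,130)),("top",[-.09,-.11,.088],(288,402)),
     ("top",[-.106-d,.035,.048],(179,233)),("top",[-.106-d,-.035,.048],(186,316)),
     ("top",lid(th,.184,.11,0),(435,84)),("top",lid(th,.184,-.11,0),(446,391)),
     ("top",lid(th,.150,.030,.038),(500,190)),
     ("scene",[-.09,.11,.088],(112,378)),("scene",lid(th,.184,.11,0),(212,103)),("scene",lid(th,.184,-.11,0),(480,218)),
     ("scene",[-.106-d,.035,.048],(112,520)),("scene",[-.106-d,-.035,.048],(190,573))]
def res(q):
    r=[]
    for n,P,c in model(q):
        o=np.array([250,130] if n=="top" else [260,90]); r+=list(proj(n,W(q,P))[0]-(np.array(c)/4-.125+o))
    return r
if __name__=="__main__":
    s=least_squares(res,[.55,0,-1.55,.06,1.2],loss="soft_l1");q=s.x
    print(q.round(4)); print(np.round(s.fun if 0 else res(q),1).reshape(-1,2).tolist())
    for nm,P in [("pull",[-.106-q[3],0,.038]),("pullhome",[-.106,0,.038]),("hinge",[.09,0,.089]),("edge",lid(q[4],.184,0,.01)),("edge shut",lid(0,.184,0,.01)),("knob",lid(q[4],.15,.03,.038)),("knob shut",lid(0,.15,.03,.038)),("keeper",[-.06,.116,.122])]: print(nm,W(q,P).round(3))
    # grinder
    for v in [(83,433),(160,433),(240,440),(455,460),(555,435),(632,435)]:
        print("grinder far edge z=.1,.2",*[atz("top",np.array(v)/4+[250,130],z)[:2].round(3) for z in(.1,.2)])
    print("shaft motor top-face far R", tri(np.array((690,385))/4+[260,90],np.array((462,470))/4+[250,130]))
    print("right guard top", tri(np.array((720,222))/4+[260,90],np.array((590,437))/4+[250,130]))
    print("torch/lens")
E
python3 fit.py
```

```text
[ 0.5818 -0.083  -1.5499  0.0647  1.1795]
[[-0.5, -0.5], [0.2, 0.8], [0.9, -0.4], [-0.1, 0.3], [-0.7, -0.4], [0.1, 0.7], [0.8, 1.3], [-0.1, -1.2], [-0.8, -0.7], [0.0, 0.1], [-0.1, 0.7], [-0.3, -0.1]]
pull [0.578 0.088 0.038]
pullhome [0.58  0.023 0.038]
hinge [ 0.584 -0.173  0.089]
edge [ 0.582 -0.112  0.263]
edge shut [0.58  0.011 0.099]
knob [ 0.613 -0.15   0.242]
knob shut [ 0.611 -0.022  0.127]
keeper [ 0.697 -0.021  0.122]
grinder far edge z=.1,.2 [0.45  0.165] [0.45  0.155]
grinder far edge z=.1,.2 [0.449 0.105] [0.449 0.099]
grinder far edge z=.1,.2 [0.443 0.043] [0.442 0.041]
grinder far edge z=.1,.2 [ 0.424 -0.124] [ 0.425 -0.115]
grinder far edge z=.1,.2 [ 0.443 -0.202] [ 0.442 -0.188]
grinder far edge z=.1,.2 [ 0.442 -0.262] [ 0.441 -0.244]
shaft motor top-face far R (array([ 0.3777356 , -0.13994241,  0.16653686]), np.float64(0.08608467725112447))
right guard top (array([ 0.40773001, -0.22310782,  0.23037488]), np.float64(0.07051785192887032))
torch/lens
```

```bash
python3 -m pendant '[0,0,-0.055,0,0,0.062,0, 0,0,-0.055,0,0,0.062,0, 0,0,-0.055,0,0,0.062,0, 0,0,-0.055,0,0,0.063,0, 0.03,-0.05,0,0,0,0,0, 0.03,-0.05,0,0,0,0,0, 0.03,-0.05,0,0,0,0,0, 0.03,-0.05,0,0,0,0,0]' 10; python3 -m pendant '[0.03,-0.052,0,0,0,0,0, 0.03,-0.052,0,0,0,0,0, 0.03,-0.052,0,0,0,0,0, 0.03,-0.052,0,0,0,0,0, 0.03,-0.052,0,0,0,0,0, 0.03,-0.052,0,0,0,0,0,0.03,-0.052,0,0,0,0,0,0.03,-0.052,0,0,0,0,0,0.03,-0.052,0,0,0,0,0,0.03,-0.052,0,0,0,0,0]'
```

```text
clock: 1.2
position: [0.2826, -0.3983, 0.4252]
ee_rot: [3.141, 0.031, -0.0]
force: [1.0, 0.1, 0.7]
width: 0.176
gripper_force: 0.0
clock: 2.45
position: [0.5725, 0.127, 0.4252]
ee_rot: [3.141, 0.03, 0.0]
force: [0.9, -0.8, 0.6]
width: 0.004
gripper_force: 0.0
```

```bash
python3 -m pendant '[0.006,-0.013,0.03,0,0,0,0, 0,0,0.055,0,0,0,0, 0,0,0.055,0,0,0,0, 0,0,0.055,0,0,0,0, 0,0,0.055,0,0,0,0, 0,0,0.055,0,0,0,0, 0,0,0.04,0,0,0,0, 0,0,0.025,0,0,0,0, 0,0,0.009,0,0,0,0, 0,0,0,0,0,0,0]'; python3 - <<'E'
from fit import *
crop("scene",(220,60,240,180),3.3,"pics/s2.png")
E
```

```text
clock: 3.7
position: [0.5774, 0.1387, 0.0464]
ee_rot: [3.141, 0.031, -0.001]
force: [1.0, 0.3, -0.1]
width: 0.007
gripper_force: 0.0
```

View pics/s2.png

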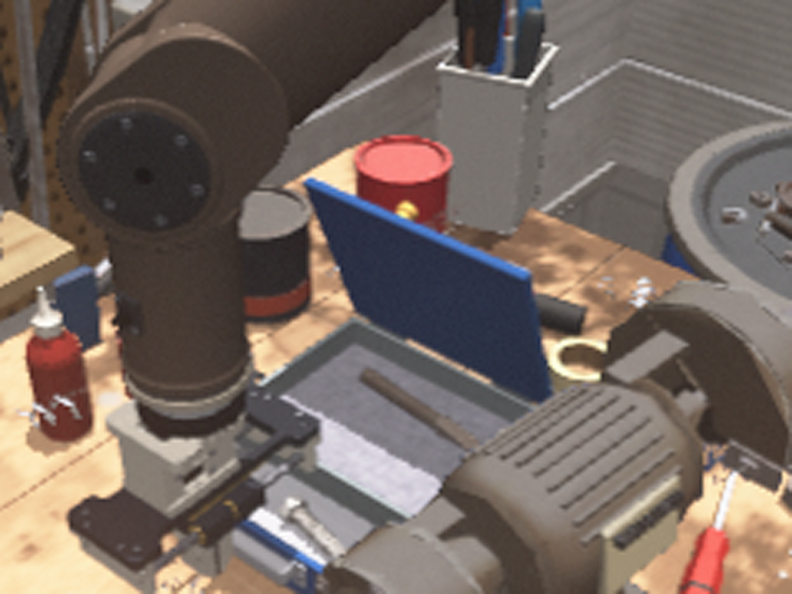

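The gripper (about (190,500) in the crop) stands in front of the drawer pull (260,550), clear of the grinder and lid. Now I'll push gently.

```bash
python3 -m pendant '[0,0.012,0,0,0,0,0, 0,0.01,0,0,0,0,0, 0,0.008,0,0,0,0,0, 0,0.008,0,0,0,0,0, 0,0.008,0,0,0,0,0, 0,0.008,0,0,0,0,0, 0,0.008,0,0,0,0,0, 0,0.008,0,0,0,0,0, 0,0.008,0,0,0,0,0]'; python3 -m pendant '[0,0.006,0,0,0,0,0, 0,0.004,0,0,0,0,0,0,0.003,0,0,0,0,0]'
```

```text
clock: 4.88
position: [0.579, 0.0602, 0.0463]
ee_rot: [3.141, 0.031, -0.0]
force: [-0.7, 0.5, -0.4]
width: 0.002
gripper_force: 0.0
clock: 5.25
position: [0.5792, 0.0476, 0.0463]
ee_rot: [-3.141, -0.031, -0.0]
force: [-0.2, 0.6, -0.2]
width: 0.005
gripper_force: 0.0
```

```bash
python3 -m pendant '[0,0.003,0,0,0,0,0,0,0.002,0,0,0,0,0]'; python3 -m pendant '[0,0.002,0,0,0,0,0,0,0.001,0,0,0,0,0]'; python3 - <<'E'
from fit import *
crop("top",(250,130,200,150),4,"pics/t2.png",[W([.5818,-.083,-1.5499],[-.106,y,.048]) for y in(-.035,.035)])
E
```

```text
clock: 5.5
position: [0.5793, 0.0426, 0.0463]
ee_rot: [3.141, 0.031, 0.0]
force: [0.2, -0.8, -1.4]
width: 0.006
gripper_force: 0.0
clock: 5.75
position: [0.5793, 0.0396, 0.0463]
ee_rot: [3.141, 0.031, -0.0]
force: [0.1, 0.9, -0.0]
width: 0.006
gripper_force: 0.0
```

View pics/t2.png

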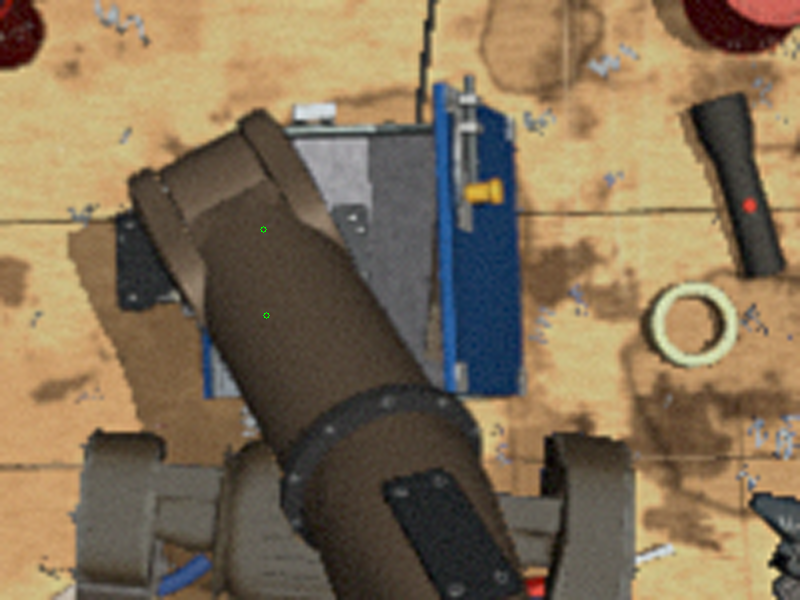

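In this view the blue front still seems to be at (207,390), although the finger should have carried it to about x=265. I'll check numerically before going on.

```bash
python3 - <<'E'
from fit import *
for f in("t1","t2"):
    im=cv2.imread(f"pics/{f}.png").astype(int)
    for y in(360,380,392): 
        r=im[y]; print(f,y,[int(x) for x in np.where(r[:,0]-r[:,2]>50)[0] if x<400][::3])
print(proj("top",observe()["position"])*4-[1000,520])
q=[.5818,-.083,-1.5499]
print("front near corner, d=0/.0647:",[(proj("top",W(q,[-.09-d,-.1025,.055]))[0]*4-[1000,520]).round() for d in(0,.0647)])
im=get_image("scene")[:,:,::-1]
cv2.imwrite("pics/s3.png",cv2.resize(im[120:250,240:400],None,fx=4.6,fy=4.6,interpolation=cv2.INTER_CUBIC))
E
```

```text
t1 360 [203, 206, 209]
t1 380 [203, 206, 209]
t1 392 [203, 206, 209, 212]
t2 360 [204, 207]
t2 380 [205, 208]
t2 392 [205, 208, 211]
[[243.06265701 271.56152871]]
front near corner, d=0/.0647: [array([288., 396.]), array([207., 399.])]
```

View pics/s3.png

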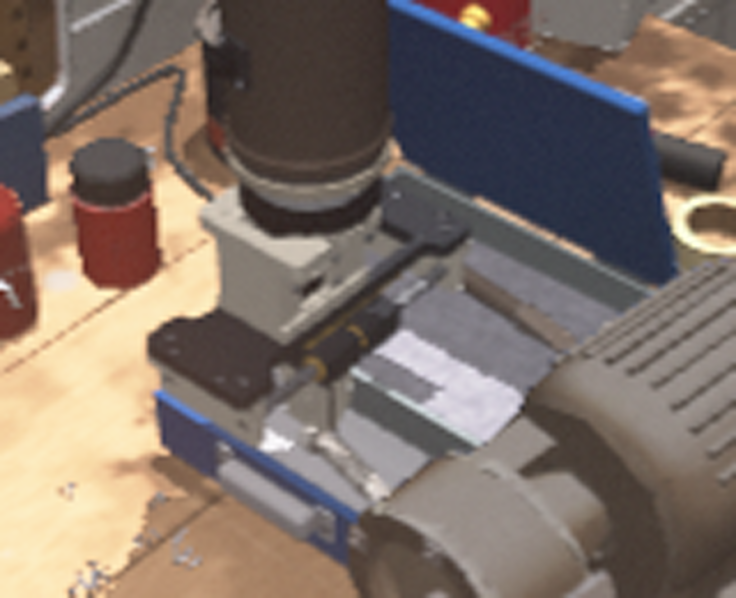

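The drawer hasn't moved. The gripper sits over or inside the drawer behind its blue front, at about (320,410), so the fingertip is higher than reported or the gap was missed. I'll check the projected TCP against the picture.

```bash
python3 - <<'E'
from fit import *
p=observe()["position"];print(p,observe()["force"])
im=cv2.imread("pics/s3.png")
f=lambda P:tuple(int(v) for v in (proj("scene",P)[0]-[240,120]+.5)*4.6)
for z,c in((.035,(0,255,0)),(.0463,(0,255,255)),(.102,(0,0,255))):
    for dx in(-.0375,.0375) if z==.102 else (-.0095,.0095):
        for dy in (-.095,.095) if z==.102 else(-.019,.019): cv2.circle(im,f(p*[1,1,0]+[dx,dy,z]),4,c,2)
q=[.5818,-.083,-1.5499]
for y in(-.035,.035): cv2.circle(im,f(W(q,[-.106-.0647,y,.048])),4,(255,0,255),2)
for y in(-.1025,.1025): cv2.circle(im,f(W(q,[-.09-.0647,y,.055])),4,(255,255,255),2)
cv2.imwrite("pics/s3b.png",im)
E
```

```text
[0.57940687 0.03961435 0.04631348] [ 0.00208321 -0.12595524  0.5651912 ]
```

View pics/s3b.png

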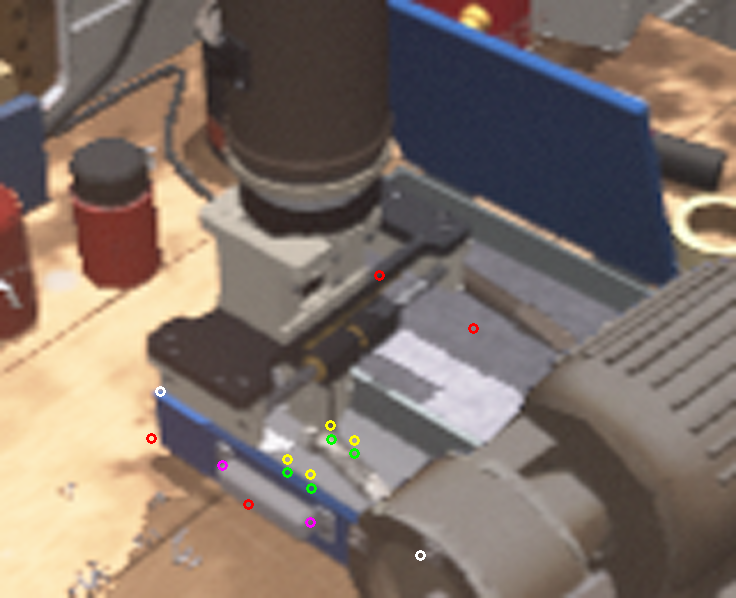

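The body's bottom edge appears about 38 px, or roughly 30 mm, above where the reported pose puts it, so the tip passed over the drawer front. I'll back out and find the true tip height by touching the bare bench gently.

```bash
python3 -m pendant '[0,0,-0.05,0,0,0,0,0,-0.05,0,0,0,0,0,0,-0.05,0,0,0,0,0,0,-0.025,0,0,0,0,0,0,0,0.03,0,0,0,0,0,0,0.02,0,0,0,0,0,0,0.008,0,0,0,0,0,0,0.008,0,0,0,0,0,0,0,0,0,0,0]'; python3 -m pendant '[0,0,0.004,0,0,0,0,0,0,0.004,0,0,0,0,0,0,0,0,0,0,0]';python3 -c "
from cell import *
o=observe();print(o['force'],o['position'],o['joints'])"
```

```text
clock: 6.98
position: [0.5769, 0.1646, 0.0303]
ee_rot: [3.141, 0.031, -0.0]
force: [-0.0, 0.3, 0.1]
width: 0.0
gripper_force: 0.0
clock: 7.35
position: [0.5768, 0.1645, 0.0221]
ee_rot: [3.141, 0.031, -0.001]
force: [-0.2, 0.0, 0.4]
width: 0.006
gripper_force: 0.0
[-0.22797364  0.01714303  0.42623954] [0.57677046 0.16453231 0.02210475] [-0.05489189  0.64525636 -0.45714051  1.78893232  0.38066219  0.7961355
 -2.25347301]
```

```bash
python3 -m pendant '[0,0,0.004,0,0,0,0,0,0,0.003,0,0,0,0,0,0,0,0,0,0,0]'; python3 -m pendant '[0,0,0.002,0,0,0,0,0,0,0,0,0,0,0]'; python3 - <<'E'
from fit import *
p=observe()["position"]
im=get_image("scene")[:,:,::-1].copy()
b=(225,140,110,85);k=7
c=cv2.resize(im[b[1]:b[1]+b[3],b[0]:b[0]+b[2]],None,fx=k,fy=k,interpolation=cv2.INTER_CUBIC)
f=lambda P:tuple(int(v) for v in (proj("scene",P)[0]-b[:2]+.5)*k)
for z,col in((-.011,(0,255,0)),(0.055,(0,0,255))):
    for dx,dy in((a,e) for a in((-.0095,.0095) if z<0 else(-.0375,.0375)) for e in((-.019,.019) if z<0 else(-.095,.095))): cv2.circle(c,f(p+[dx,dy,z]),4,col,2)
cv2.imwrite("pics/s4.png",c)
E
```

```text
clock: 7.72
position: [0.5767, 0.1646, 0.015]
ee_rot: [3.141, 0.031, -0.001]
force: [-0.6, 0.4, 0.2]
width: 0.008
gripper_force: 0.0
clock: 7.98
position: [0.5768, 0.1647, 0.0132]
ee_rot: [3.141, 0.031, -0.0]
force: [-0.0, 0.8, 0.6]
width: 0.005
gripper_force: 0.0
```

View pics/s4.png

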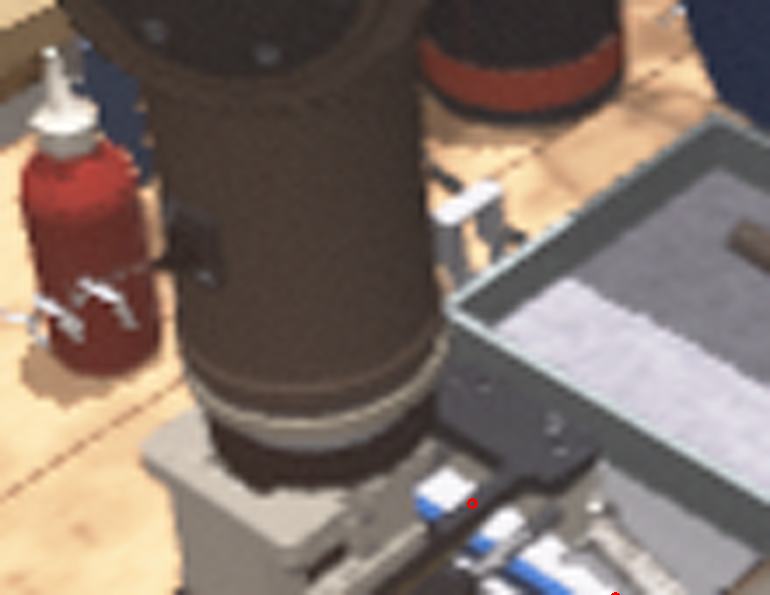

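The crop is too tight to be decisive, though the gripper body still looks higher than the prediction. I'll keep feeling for the bench.

```bash
for i in 1; do python3 -m pendant '[0,0,0.003,0,0,0,0,0,0,0,0,0,0,0]'; done; python3 -m pendant '[0,0,0.003,0,0,0,0,0,0,0,0,0,0,0]'; python3 -m pendant '[0,0,0.003,0,0,0,0,0,0,0,0,0,0,0]'
```

```text
clock: 8.28
position: [0.5768, 0.1646, 0.01]
ee_rot: [3.141, 0.031, -0.001]
force: [-0.5, 0.6, 0.4]
width: 0.006
gripper_force: 0.0
clock: 8.52
position: [0.5767, 0.1646, 0.007]
ee_rot: [3.141, 0.031, -0.001]
force: [-0.4, -0.7, 0.8]
width: 0.004
gripper_force: 0.0
clock: 8.78
position: [0.5767, 0.1646, 0.004]
ee_rot: [3.141, 0.031, -0.001]
force: [-0.1, 0.4, -0.4]
width: 0.003
gripper_force: 0.0
```

```bash
python3 -m pendant '[0,0,0.004,0,0,0,0,0,0,0,0,0,0,0]'|sed -n '2p;4p'; python3 -m pendant '[0,0,0.004,0,0,0,0,0,0,0,0,0,0,0]'|sed -n '2p;4p'; python3 -m pendant '[0,0,0.004,0,0,0,0,0,0,0,0,0,0,0]'|sed -n '2p;4p'
```

```text
position: [0.5766, 0.1645, -0.0001]
force: [0.9, -0.3, -0.0]
position: [0.5767, 0.1645, -0.0041]
force: [-0.2, 0.6, 0.1]
position: [0.5767, 0.1645, -0.0081]
force: [0.4, -0.0, 0.4]
```

```bash
python3 - <<'E'
from fit import *
p=observe()["position"];print(p,proj("scene",p),proj("top",p))
E
```

```text
[ 0.57667703  0.16450644 -0.00805067] [[278.38493587 257.44201739]] [[273.90910886 200.82695699]]
```

```bash
python3 -m pendant '[0,0,0.004,0,0,0,0,0,0,0,0,0,0,0]'|sed -n '2p;4p'; python3 -m pendant '[0,0,0.003,0,0,0,0,0,0,0,0,0,0,0]'|sed -n '2p;4p'; python3 -m pendant '[0,0,0.003,0,0,0,0,0,0,0,0,0,0,0]'|sed -n '2p;4p'
```

```text
position: [0.5767, 0.1645, -0.0121]
force: [0.1, 0.1, 0.7]
position: [0.5768, 0.1646, -0.0149]
force: [0.2, 0.5, -0.2]
position: [0.5768, 0.1646, -0.0179]
force: [-1.1, 1.2, 0.2]
```

```bash
python3 -m pendant '[0,0,0.002,0,0,0,0,0,0,0,0,0,0,0]'|sed -n '2p;4p'; python3 -m pendant '[0,0,0.002,0,0,0,0,0,0,0,0,0,0,0]'|sed -n '2p;4p'; python3 -m pendant '[0,0,0.002,0,0,0,0,0,0,0,0,0,0,0]'|sed -n '2p;4p'
```

```text
position: [0.5768, 0.1646, -0.0199]
force: [-0.2, -0.1, -0.0]
position: [0.5771, 0.1647, -0.021]
force: [-2.1, -1.8, 8.5]
position: [0.5772, 0.1648, -0.0212]
force: [-8.0, -4.5, 29.5]
```

Contact is at reported z = -0.0205, so the reported height reads about 31 mm low. I'll raise to a true tip height of about 34 mm and push again.

```bash
python3 -m pendant '[0,0,-0.02,0,0,0,0,0,0,-0.016,0,0,0,0,0,0.02,0,0,0,0,0,0,0.02,0,0,0,0,0,0,0.01,0,0,0,0,0,0,0.008,0,0,0,0,0,0,0.008,0,0,0,0,0]'; python3 -m pendant '[0,0.008,0,0,0,0,0,0,0.008,0,0,0,0,0,0,0.008,0,0,0,0,0]'
```

```text
clock: 11.9
position: [0.5779, 0.0989, 0.012]
ee_rot: [-3.141, -0.032, 0.001]
force: [-0.2, 2.3, -1.9]
width: 0.003
gripper_force: 0.9
clock: 12.28
position: [0.5786, 0.0744, 0.0123]
ee_rot: [3.141, 0.032, -0.0]
force: [-0.7, 1.3, -0.3]
width: 0.006
gripper_force: 0.9
```

Contact now shows about 1.5 to 2.3 N. Continuing to home.

```bash
python3 -m pendant '[0,0.008,0,0,0,0,0,0,0.007,0,0,0,0,0,0,0.005,0,0,0,0,0,0,0.004,0,0,0,0,0]'; python3 -m pendant '[0,0.003,0,0,0,0,0,0,0.003,0,0,0,0,0]'; python3 -m pendant '[0,0.002,0,0,0,0,0,0,0.002,0,0,0,0,0]'
```

```text
clock: 12.78
position: [0.5792, 0.0504, 0.0124]
ee_rot: [3.141, 0.031, 0.0]
force: [-1.3, 2.1, -0.5]
width: 0.004
gripper_force: 0.8
clock: 13.02
position: [0.5793, 0.0447, 0.0123]
ee_rot: [-3.141, -0.031, -0.0]
force: [-0.6, 2.3, -0.2]
width: 0.006
gripper_force: 0.9
clock: 13.28
position: [0.5793, 0.0444, 0.0125]
ee_rot: [-3.137, -0.035, -0.001]
force: [-2.6, 14.2, -1.2]
width: 0.01
gripper_force: 6.8
```

The drawer is at its stop (14 N at y = 0.0444). I'll back off, rise, and measure the front numerically.

```bash
python3 -m pendant '[0,-0.015,0,0,0,0,0,0,-0.03,0,0,0,0,0,0,0,-0.055,0,0,0,0,0,0,-0.06,0,0,0,0,0,0,-0.06,0,0,0,0,0,0,-0.06,0,0,0,0,0,0,-0.06,0,0,0,0,0,0,-0.025,0,0,0,0]'; python3 - <<'E'
from fit import *
im=get_image("top").astype(int)
q=[.5818,-.083,-1.5499]
print("pred d=0,.0647",[proj("top",W(q,[-.09-d,-.1025,.055]))[0].round(1) for d in(0,.0647)])
for v in(220,224,227):
    r=im[v]; print(v,[int(x) for x in np.where(r[:,2]-r[:,0]>50)[0] if 280<x<400])
E
```

```text
clock: 14.28
position: [0.5796, 0.0862, 0.3367]
ee_rot: [-3.141, -0.03, -0.009]
force: [0.9, 0.8, 0.4]
width: 0.002
gripper_force: 0.0
pred d=0,.0647 [array([322. , 229.1]), array([301.9, 229.8])]
220 [361, 362, 363, 367, 368, 369, 370, 371, 372, 373, 374, 375, 376, 377, 378, 379]
224 [361, 362, 363, 367, 368, 369, 370, 371, 372, 373, 374, 375, 376, 377, 378]
227 [362, 363, 367, 368, 369, 370, 371, 372, 373, 374, 375, 376, 377, 378]
```

```bash
python3 -m pendant '[-0.004,0.054,0,0,0,0,0,-0.004,0.054,0,0,0,0,0,-0.004,0.054,0,0,0,0,0,-0.004,0.054,0,0,0,0,0,-0.004,0.055,0,0,0,0,0,0,0,0,0,0,0,0]'; python3 - <<'E'
from fit import *
a=cv2.imread("pics/top0.png").astype(int);im=get_image("top")[:,:,::-1].astype(int)
q=[.5818,-.083,-1.5499]
print([proj("top",W(q,[-.106,y,.048]))[0].round(1) for y in(-.035,.035)],[proj("scene",W(q,[-.106,y,.048]))[0].round(1) for y in(-.035,.035)])
print("pull row",im[196,296:326].tolist()); print("before",a[196,296:326,0].tolist())
# lid angle by line fit of th from blue edge
for v in(155,175,200,222):
    r=im[v]; print(v,[int(x) for x in np.where(r[:,0]-r[:,2]>50)[0] if 280<x<400][:3])
E
```

```text
clock: 15.08
position: [0.5627, -0.192, 0.3315]
ee_rot: [3.139, 0.017, -0.003]
force: [0.3, 0.7, 0.3]
width: 0.002
gripper_force: 0.0
[array([316.2, 208.5]), array([315.4, 187. ])] [array([323. , 219.5]), array([303.9, 208. ])]
pull row [[109, 157, 200], [109, 159, 202], [98, 147, 190], [94, 146, 190], [107, 156, 200], [108, 158, 202], [109, 156, 204], [106, 154, 196], [98, 142, 186], [79, 114, 151], [54, 85, 115], [68, 100, 129], [81, 123, 158], [78, 116, 155], [78, 117, 157], [94, 133, 173], [80, 120, 154], [50, 75, 98], [49, 70, 87], [109, 118, 119], [195, 195, 193], [200, 199, 194], [124, 124, 123], [91, 95, 95], [124, 128, 119], [168, 173, 163], [125, 122, 120], [152, 149, 147], [148, 144, 145], [96, 90, 91]]
before [190, 205, 191, 164, 165, 163, 153, 184, 151, 197, 201, 199, 202, 200, 201, 204, 202, 184, 109, 106, 118, 99, 76, 91, 133, 160, 115, 142, 149, 148]
155 [359, 360]
175 [360, 361, 377]
200 [361, 362]
222 [361, 362, 369]
```

The pull's front edge is at column 315, against a predicted home of 315.8, so the drawer is home. Next is the lid: descend behind it and approach.

```bash
python3 -m pendant '[0,0,0.05,0,0,0,0,0,0,0.04,0,0,0,0,0,0,0.016,0,0,0,0,0,-0.02,0,0,0,0,0,0,-0.015,0,0,0,0,0,0,-0.008,0,0,0,0,0]'; python3 -m pendant '[0,-0.006,0,0,0,0,0,0,-0.006,0.001,0,0,0,0]';python3 -m pendant '[0,-0.006,0.002,0,0,0,0,0,-0.006,0.002,0,0,0,0]'
```

```text
clock: 15.88
position: [0.564, -0.1403, 0.2281]
ee_rot: [3.141, 0.035, 0.004]
force: [0.3, -0.2, -0.6]
width: 0.008
gripper_force: 0.0
clock: 16.12
position: [0.5629, -0.1307, 0.2257]
ee_rot: [3.141, 0.03, 0.001]
force: [0.1, -0.7, -0.6]
width: 0.007
gripper_force: 0.0
clock: 16.38
position: [0.5626, -0.1189, 0.2212]
ee_rot: [3.141, 0.03, 0.0]
force: [0.3, -0.5, -0.4]
width: 0.003
gripper_force: 0.7
```

```bash
python3 -m pendant '[0,-0.012,0.008,0,0,0,0,0,-0.011,0.009,0,0,0,0,0,-0.011,0.01,0,0,0,0]'; python3 -m pendant '[0,-0.008,0.008,0,0,0,0,0,-0.008,0.008,0,0,0,0,0,-0.007,0.008,0,0,0,0]'; python3 -c "
from h import *
im=get_image('top').astype(int)
for v in(150,222,226): print([int(x) for x in np.where(im[v,:,2]-im[v,:,0]>50)[0] if 290<x<400][:3])"
```

```text
clock: 16.75
position: [0.5617, -0.0835, 0.1935]
ee_rot: [-3.141, -0.032, 0.0]
force: [-0.5, 0.0, 0.8]
width: 0.006
gripper_force: 0.6
clock: 17.12
position: [0.5613, -0.0611, 0.1698]
ee_rot: [-3.141, -0.031, 0.0]
force: [-0.3, -0.2, 1.6]
width: 0.008
gripper_force: 0.5
[]
[335]
[335]
```

```bash
python3 -m pendant '[0,-0.006,0.009,0,0,0,0,0,-0.006,0.009,0,0,0,0,0,-0.006,0.01,0,0,0,0]'; python3 -m pendant '[0,-0.004,0.01,0,0,0,0,0,-0.004,0.01,0,0,0,0,0,-0.003,0.01,0,0,0,0]'; python3 -m pendant '[0,-0.002,0.007,0,0,0,0,0,-0.002,0.006,0,0,0,0,0,0,0.005,0,0,0,0]'
```

```text
clock: 17.55
position: [0.5611, -0.0433, 0.1417]
ee_rot: [3.141, 0.031, 0.0]
force: [-0.1, -0.6, 0.7]
width: 0.006
gripper_force: 0.3
clock: 17.92
position: [0.5607, -0.0324, 0.1116]
ee_rot: [3.141, 0.031, -0.0]
force: [0.5, -0.3, 0.5]
width: 0.006
gripper_force: 0.3
clock: 18.3
position: [0.5608, -0.0285, 0.094]
ee_rot: [-3.141, -0.031, -0.0]
force: [0.3, 0.7, 1.5]
width: 0.003
gripper_force: 0.2
```

```bash
python3 -m pendant '[0,0,0.004,0,0,0,0,0,0,0.004,0,0,0,0]'|sed -n '2p;4p'; python3 -m pendant '[0,0,0.003,0,0,0,0,0,0,0.003,0,0,0,0]'|sed -n '2p;4p';  python3 -m pendant '[0,0,0.002,0,0,0,0,0,0,0.001,0,0,0,0]'|sed -n '2p;4p'
```

```text
position: [0.5609, -0.0288, 0.0862]
force: [0.5, 0.1, -0.3]
position: [0.5608, -0.0287, 0.0802]
force: [0.3, -0.1, 0.6]
position: [0.5608, -0.0287, 0.0774]
force: [-2.5, -0.2, 10.2]
```

```bash
python3 -m pendant '[0,0,0.001,0,0,0,0,0,0,0,0,0,0,0]'|sed -n '2p;4p'; python3 -m pendant '[0,0,-0.01,0,0,0,0,0,0,-0.04,0,0,0,0,0,-0.05,-0.05,0,0,0,0,0,-0.06,0,0,0,0,0,0,-0.06,0,0,0,0,0,0,-0.06,0,0,0,0,0,0,0,0,0,0,0,0]'; python3 - <<'E'
from fit import *
crop("top",(270,140,140,105),5.5,"pics/t5.png")
q=[.5818,-.083,-1.5499]
print("expected in crop: knob",(proj("top",W(q,lid(0,.15,.03,.038)))[0]-[270,140]+.5)*5.5,"edge",[((proj("top",W(q,lid(0,.184,y,.01)))[0]-[270,140]+.5)*5.5).round() for y in(-.11,.11)])
E
```

```text
position: [0.5608, -0.0287, 0.0774]
force: [-4.4, -0.6, 12.1]
clock: 20.18
position: [0.5547, 0.2024, 0.1713]
ee_rot: [-3.137, -0.045, -0.0]
force: [-0.1, -0.2, -0.1]
width: 0.008
gripper_force: 0.0
expected in crop: knob [333.04339805 250.89723518] edge [array([282., 504.]), array([267., 120.])]
```

View pics/t5.png

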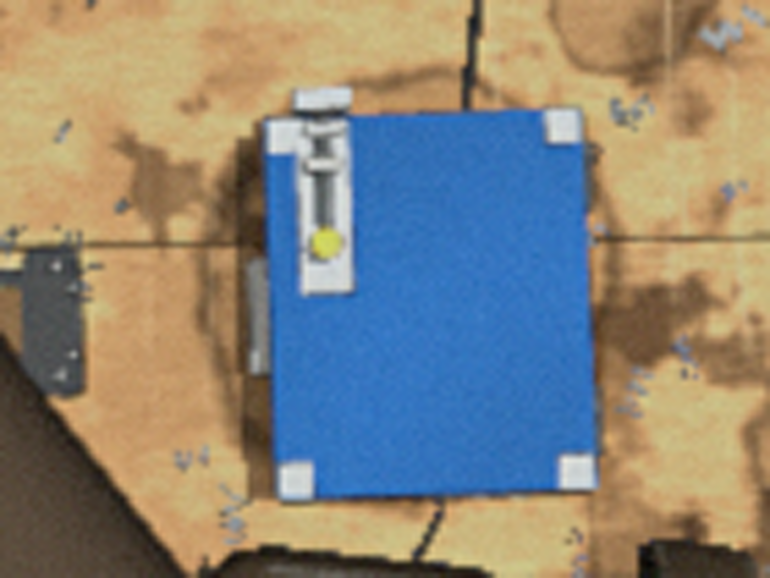

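The lid is shut: its edge is at x≈267–280, as predicted, and the pull is visible at its home position. The knob is at (326,243), which puts it near world (0.615, -0.018). Now I'll move behind the knob.

```bash
python3 -m pendant '[0.005,0.055,0,0,0,0,0,0.005,0.055,0,0,0,0,0,0.005,0.055,0,0,0,0,0,0.002,0.055,0,0,0,0,0,0,0,0.04,0,0,0,0,0,0,0.03,0,0,0,0,0,0,0.013,0,0,0,0,0,0,0,0,0,0,0]'
```

```text
clock: 21.22
position: [0.5772, -0.025, 0.0873]
ee_rot: [3.141, 0.03, -0.002]
force: [0.6, 0.2, 0.7]
width: 0.005
gripper_force: 0.0
```

```bash
python3 -m pendant '[0.006,-0.006,0,0,0,0,0,0.006,0,0,0,0,0,0,0.005,0,0,0,0,0,0,0.005,0,0,0,0,0,0]'; python3 -m pendant '[0.005,0,0,0,0,0,0,0.005,0,0,0,0,0,0]'; python3 -m pendant '[0.005,0,0,0,0,0,0,0.005,0,0,0,0,0,0]';python3 -m pendant '[0.004,0,0,0,0,0,0,0.003,0,0,0,0,0,0]'
```

```text
clock: 21.72
position: [0.5997, -0.0177, 0.0877]
ee_rot: [3.141, 0.031, -0.0]
force: [-1.7, 0.4, 0.7]
width: 0.007
gripper_force: 0.8
clock: 21.98
position: [0.6097, -0.0176, 0.0875]
ee_rot: [3.141, 0.031, -0.0]
force: [-2.2, 1.0, 1.6]
width: 0.01
gripper_force: 0.8
clock: 22.22
position: [0.6198, -0.0174, 0.0875]
ee_rot: [3.141, 0.031, -0.0]
force: [-1.1, 0.1, 1.4]
width: 0.004
gripper_force: 0.8
clock: 22.48
position: [0.6234, -0.0174, 0.0869]
ee_rot: [3.141, 0.031, -0.01]
force: [-18.6, -0.7, 11.9]
width: 0.005
gripper_force: 9.2
```

```bash
python3 -m pendant '[0,0,0,0,0,0,0]'|sed -n '2p;4p'; python3 -m pendant '[-0.02,0,0,0,0,0,0,-0.01,0,-0.02,0,0,0,0,0,0,-0.05,0,0,0,0,0,-0.055,-0.03,0,0,0,0,0,-0.055,0,0,0,0,0,0,-0.055,0,0,0,0,0,0,-0.055,0,0,0,0,0,0,0,0,0,0,0,0]'; python3 - <<'E'
from fit import *
def cen(im):
    im=im.astype(int);m=(im[:,:,2]>150)&(im[:,:,1]>140)&(im[:,:,0]<110)&(im[:,:,1]>im[:,:,2]*.85)
    return m
im=get_image("top")[:,:,::-1]; m=cen(im)[140:245,270:410]; ys,xs=np.nonzero(m); print("now",xs.mean()+270,ys.mean()+140,len(xs))
o=cv2.imread("pics/t5.png");m=cen(o);ys,xs=np.nonzero(m);print("before",xs.mean()/5.5-.41+270,ys.mean()/5.5-.41+140,len(xs)/30)
q=[.5818,-.083,-1.5499];print("pred",[proj("top",W(q,lid(0,.15,.03+s,.038)))[0].round(1) for s in(0,.03)])
b=[[int(x) for x in np.where(im[v,:,0].astype(int)-im[v,:,2]>50)[0] if 290<x<400] for v in(200,222)]
print([(r[0],r[-1]) for r in b], im[196,310:322].sum(1).tolist())
E
```

```text
position: [0.6231, -0.0174, 0.0869]
force: [-13.6, -0.1, 8.7]
clock: 23.6
position: [0.5911, 0.209, 0.1894]
ee_rot: [-3.137, -0.044, -0.003]
force: [0.5, -1.5, 0.1]
width: 0.006
gripper_force: 0.0
now 333.10526315789474 185.8684210526316 38
before 334.47095829812616 196.04688155474923 60.96666666666667
pred [array([330.1, 185.1]), array([329.7, 175.5])]
[(319, 377), (320, 377)] [358, 376, 359, 224, 207, 268, 352, 381, 350, 273, 352, 353]
```

```bash
python3 - <<'E'
from h import *
im=get_image("top")[:,:,::-1]
c=cv2.resize(im[140:245,270:410],None,fx=5.5,fy=5.5,interpolation=cv2.INTER_CUBIC)
for n,i in(("before",cv2.imread("pics/t5.png")),("now",c)):
    h=cv2.cvtColor(i,cv2.COLOR_BGR2HSV)[140:300,290:365]; m=(h[:,:,0]>18)&(h[:,:,0]<36)&(h[:,:,1]>120)
    ys,xs=np.nonzero(m);print(n,xs.mean()/5.5,ys.mean()/5.5,len(xs))
E
```

```text
before 6.3430670339761255 18.56675849403122 495
now 6.082644628099174 9.808631772268136 495
```

The knob moved about 27 mm by the image, against a nominal 30. I'll press it once more, slowly, to see whether any travel is left.

```bash
python3 -m pendant '[0,0.055,0,0,0,0,0,0,0.055,0,0,0,0,0,0,0.055,0,0,0,0,0,0,0.055,0.03,0,0,0,0,0,0.004,0.04,0,0,0,0,0,0,0.026,0,0,0,0,0,0,0,0,0,0,0]'; python3 -m pendant '[0.008,0,0,0,0,0,0,0.008,0,0,0,0,0,0,0.006,0,0,0,0,0,0]'
```

```text
clock: 24.58
position: [0.5953, -0.024, 0.0904]
ee_rot: [3.141, 0.027, -0.005]
force: [-0.2, 0.7, -0.1]
width: 0.003
gripper_force: 0.0
clock: 24.95
position: [0.62, -0.0212, 0.0925]
ee_rot: [3.141, 0.031, 0.003]
force: [-0.3, -0.6, 0.2]
width: 0.008
gripper_force: 0.0
```

```bash
python3 -m pendant '[0.002,-0.002,0,0,0,0,0,0.001,0,0,0,0,0,0]'|sed -n '2p;4p'; python3 -m pendant '[0.001,0,0,0,0,0,0,0.001,0,0,0,0,0,0]'|sed -n '2p;4p';python3 -m pendant '[0.001,0,0,0,0,0,0,0,0,0,0,0,0,0]'|sed -n '2p;4p'
```

```text
position: [0.6216, -0.0188, 0.0916]
force: [0.6, 0.5, 1.0]
position: [0.6226, -0.0191, 0.0913]
force: [-4.9, 1.5, 2.8]
position: [0.6227, -0.0191, 0.0912]
force: [-7.4, 0.1, 3.6]
```

```bash
python3 -m pendant '[0.001,0,0,0,0,0,0,0.001,0,0,0,0,0,0]'|sed -n '2p;4p'; python3 -m pendant '[0.001,0,0,0,0,0,0,0,0,0,0,0,0,0]'|sed -n '2p;4p'; python3 -m pendant '[-0.02,0,0,0,0,0,0,-0.01,0,-0.02,0,0,0,0,0,0,-0.05,0,0,0,0,0,-0.055,-0.03,0,0,0,0,0,-0.055,0,0,0,0,0,0,-0.055,0,0,0,0,0,0,-0.055,0,0,0,0,0,0,0,0,0,0,0,0]'; python3 - <<'E'
from h import *
im=get_image("top")[:,:,::-1]
c=cv2.resize(im[140:245,270:410],None,fx=5.5,fy=5.5,interpolation=cv2.INTER_CUBIC);cv2.imwrite("pics/t6.png",c)
for n,i in(("before",cv2.imread("pics/t5.png")),("now",c)):
    h=cv2.cvtColor(i,cv2.COLOR_BGR2HSV)[140:300,290:365]; m=(h[:,:,0]>16)&(h[:,:,0]<40)&(h[:,:,1]>90)
    ys,xs=np.nonzero(m);print(n,xs.mean()/5.5,ys.mean()/5.5,len(xs),(ys.min()+140,ys.max()+140))
# rod columns: grey levels along the bolt axis
    print(i[80:300:4,324].sum(1).tolist())
E
```

```text
position: [0.6231, -0.0191, 0.091]
force: [-15.2, 0.5, 7.9]
position: [0.6232, -0.0191, 0.0909]
force: [-16.0, 0.4, 10.1]
clock: 27.2
position: [0.5921, 0.2069, 0.1935]
ee_rot: [-3.137, -0.044, -0.003]
force: [-0.2, -1.2, 0.5]
width: 0.008
gripper_force: 0.0
before 6.393428929416678 18.576360852011696 653 (np.int64(226), np.int64(256))
[501, 521, 585, 629, 624, 634, 611, 459, 223, 233, 347, 477, 606, 511, 354, 293, 280, 270, 296, 372, 557, 631, 507, 297, 239, 274, 298, 299, 292, 291, 297, 306, 310, 308, 302, 294, 313, 371, 470, 515, 517, 523, 524, 511, 480, 426, 545, 643, 623, 622, 630, 629, 602, 440, 334]
now 6.137577555975182 9.858645805233342 674 (np.int64(179), np.int64(210))
[349, 404, 558, 658, 641, 638, 611, 462, 227, 235, 357, 497, 616, 510, 351, 300, 284, 270, 301, 384, 561, 640, 523, 294, 281, 408, 510, 512, 510, 516, 527, 514, 404, 354, 543, 630, 639, 626, 631, 627, 621, 623, 620, 625, 631, 622, 626, 630, 630, 625, 634, 635, 601, 429, 330]
```

```bash
python3 -c "
from cell import *
print(sign_off())"
```

```text
the job is handed in; nothing more can be done
None
```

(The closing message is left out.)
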